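# Rock the vial sorter's gate and feed the orange-capped vial

### The arm

A 7-joint arm with a two-finger parallel gripper is mounted at the origin on a cart in front of the work surface, level with it; the furniture and walls round the work are solid. World frame = base frame: x ahead of the robot, y to its left, z up, the work surface at z = 0. Lengths are in m, angles in rad, forces in N, time in s.
With the tool pointing down it reaches from about 0.4 to 0.85 m from the base axis. Payload 4.5 kg.
Tool frame: the origin (TCP) lies on the centre line of the jaws, within the pads' length; the fingertips stand 11 mm ahead of it and the grasp point (between the pads) lies 8 mm behind it; z points along the fingers, y is the line along which they close (so a half turn about z gives the same grasp; the last joint's range is limited). The gripper opens to 88 mm and grips with 3 to 60 N. Pads are 18 mm wide; open, the fingers measure 123 mm over their backs; the gripper's body (75 mm by 187 mm) begins 45 mm behind the grasp point.
Start: joints at [-1.303, 0.689, -0.195, 1.565, 0.157, 0.902, -0.215], TCP at [0.145, 0.608, 0.25] pointing down, gripper open.
Joint ranges: [-3.01, 3.01], [-0.46, 2.08], [-1.47, 1.51], [0.13, 2.56], [-1, 4.14], [0.04, 2.09], [-2.66, 2.66]. Speed limits (rad/s): [2.57, 2.57, 3.14, 3.14, 3.14, 3.14, 3.14].

### API

Orientations are given as a unit quaternion [x, y, z, w].
In Python, from plant import * gives the robot as it stands. The module is installed in compiled form; this text tells all that it offers.
- The arm moves only by the tool send_rows, never from a script. Its argument "motion" is a list of rows, each an object of numbers: "x", "y", "z": the shift along the tool's x, y, z in cm; "rx", "ry", "rz": the turn, a rotation vector about the tool's x, y, z in rad; "jaw": the finger opening in cm, from 0 to 8.81. In form: [{"x": .., "y": .., "z": .., "rx": .., "ry": .., "rz": .., "jaw": ..}, ...]. A call has exactly 5 rows; each row shifts and turns the commanded pose from where the row before left it, along the tool's axes as they then stand; what a row does not reach is not made up. A row lasts 1/10 s, in which the tool goes at most 50 mm and 8.59 degrees, less where a joint would pass 70% of its speed; a pose out of reach is approached as far as the arm can. A call is refused whole if a number of a shift passes 5 or a number of a turn 0.15, either way. A call with a gripper value outside its range is refused whole. The fingers move at their own pace and stop on an object; "grip_force" is the grip in N (left out, the last holds). Time passes only in rows, so rows that do not move let the fingers close, or fill a call up. It gives the time, the measured TCP pose, the force, the opening and the grip force at its end, in the units of the state.
- get_state(): the state, without advancing time (a new reading comes with each control period).
- snapshot(name): name is "scene" or "side" or "wrist"; returns a dict with "img" (400x640x3 uint8, red, green, blue), "vertical_fov" (degrees; the focal length in pixels is half the picture's height over the tangent of half this angle, whatever the lens; pixels are square), "cx", "cy" (the principal point, pixels), "D" ([k1, k2, p1, p2, k3] as OpenCV has them; the pictures are not rectified), "extrinsics" (4x4, takes a point from camera to world coordinates). Camera axes: x right, y up, looking along -z (the intrinsics and any distortion apply to the point x, -y, -z); pixel columns grow to the right and rows downward; lengths in m; the calibration is good to about 2 mm. A picture is of the moment at which its call begins. There is no depth.
- finish_job(): hands the job in; it is judged then, once.
The state is a dict: "clock": time; "q": joint angles; "qd": joint speeds; "joint_torque": joint torques, N m; "tool_pos": TCP position; "eef_rot": TCP orientation; "contact_force": force on the tool from outside, world axes, zero at the start; "moment": the same for the moment, N m; "opening": opening from 0.0 (shut) to 1.0 (fully open); "finger_force": force on a finger pad.
Only numpy, scipy, OpenCV 4.12 (cv2) and the standard library are available. Lean on these libraries where they do the work, as an engineer would, in place of code of your own. Each camera call takes 0.05 s, during which the arm holds its last target. There are 200 camera calls.

### The job

The vial sorter's seesaw gate is set for the left-hand (grey) chute: with a fingertip, press the raised right-hand end of its yellow rocker bar down until the gate has rocked over its pivot to the other side. Then push the orange-capped vial along its deck so that it drops through the slot in the middle and rolls down the right-hand (blue) chute into the tray there. Do not grasp or lift anything, leave the white-capped vial where it lies, and do not disturb the things lying around.

Things in the scene. Friction and masses are not known exactly. Their poses are not given: they have to be found in the camera images.
- sorter: Vial sorter, fixed to the worktop: a slim machine 336 mm long (its y), 62 mm wide over its walls (its x; base plate 90 mm), 104 mm tall. Origin on the worktop under its middle; x points away from the robot, y to the left, z up, turned by up to 0.35 rad about z. Clear front wall, grey back wall, two white decks on top, a tray low at each end, a yellow rocker bar in front.
- slot (a point): Middle of the open slot between the two decks, at deck height, 94 mm above the worktop. The slot is 50 mm long (y) and 52 mm wide; under it lies the seesaw gate, a steel plate.
- left_deck (a point): Middle of the left (+y) deck's top, z = 94 mm: level, 90 mm long (y from 25 to 115 mm), 52 mm wide between the front and back walls, which rise 10 mm above it; a wall 8 mm high closes the outer end. A vial lies across it (axis along x) at y = 58 mm between two ribs 2 mm high that keep it from rolling; a light push (under 1 N) rolls it over them, then it rolls freely.
- right_deck (a point): The same on the right: mirror image, y from -25 to -115 mm, its vial at y = -58 mm.
- left_tray (a point): Middle of the floor (8 mm above the worktop) of the open-topped grey tray at the left end; a grey chute under the left deck leads into it from the gate.
- right_tray (a point): Middle of the floor (8 mm above the worktop) of the open-topped blue tray at the right end, closed by an end wall 22 mm further out (40 mm tall); a blue chute under the right deck leads into it from the gate. The orange-capped vial belongs here.
- gate (a joint): Tilt of the seesaw gate. Stops: -0.32 (left end down, feeds the left grey tray; so it starts) and +0.32 (right end down, feeds the right blue tray). Top-heavy (brass weight on the bar): past the middle it falls to the stop by itself and stays there; 0.3 to 1 N on a pad tips it. One piece with the yellow rocker bar.
- pivot (a point): Point on the gate's pivot axis (fixed, along the sorter's x, 62 mm above the worktop) under the middle of the yellow rocker bar, which is 196 mm long (along y), 26 mm wide, 10 mm thick, carries a brass weight (22 mm across, 18 mm high) on its middle, and lies in front of the clear wall with 26 mm between.
- pad_right (a point): Centre of the top of the black round rubber pad (24 mm across) on the right (-y) end of the yellow rocker bar. In the sorter's frame at x = -70 mm; it goes from about y = -75, z = 106 mm (raised, as it starts) to y = -86, z = 52 mm (rocked over).
- pad_left (a point): The same on the left (+y) end of the rocker bar; down at the start, raised when the gate is rocked over.
- orange_vial_center (a point): Centre of the vial with the orange cap: a lying cylinder 15 mm in diameter and 45 mm long, 12 to 18 g, loose, on the left or the right deck. The one to push through the slot.
- white_vial_center (a point): Centre of the vial with the white cap, same size, on the other deck. It stays where it is.
- blue_cap: Loose blue bottle cap, 42 mm across, 20 mm high, origin under its centre. Bystander.
- petri: Loose petri dish, 60 mm across, 15 mm high, origin under its centre. Bystander.
- blue_marker: Loose marker pen with a blue cap, 132 mm long, 15 mm high, lying; origin under its centre. Bystander.
- tape: Loose roll of tape, 96 mm across, 19 mm high, origin under its centre. Bystander.
- orange_vial: The vial with the orange cap; origin at the centre of its bottom end, z along its axis towards the cap.

How it is judged:
On the way, in this order (a step that is already met when the one before it is completed fails the run):
1. the gate is rocked over to the right-hand side while the orange-capped vial still lies on its deck (value of joint gate above 0.27 rad and height (world z) of orange_vial_center above 0.095 m), for 0.2 s.
2. the orange-capped vial drops through the slot onto the gate (value of joint gate above 0.27 rad and height (world z) of orange_vial_center below 0.094 m and y of orange_vial_center in the frame of sorter between -0.045 and 0.045 m).
3. the orange-capped vial is in the right-hand tray (y of orange_vial_center in the frame of sorter between -0.168 and -0.05 m and z of orange_vial_center in the frame of sorter between 0 and 0.05 m and x of orange_vial_center in the frame of sorter between -0.03 and 0.03 m), for 0.2 s.
At the end, for the whole second after the job is handed in: The gate stands rocked over to the right (joint above 0.27 rad), the orange-capped vial lies at rest in the right-hand blue chute or tray (50 to 168 mm right of the sorter's middle, centre under 50 mm high), and the white-capped vial lies within 12 mm of its start (all of step 3 and value of joint gate above 0.27 rad and linear speed of orange_vial below 0.03 m/s and distance of white_vial_center from where it was at the start of the episode below 0.012 m); the robot touches nothing.
It fails at once if the orange-capped vial is lifted more than about 18 mm off its deck (height (world z) of orange_vial_center above 0.12 m).
It fails at once if the white-capped vial is moved out of its place (12 mm) (distance of white_vial_center from where it was at the start of the episode above 0.012 m).
It fails at once if the blue cap, petri dish, marker pen or tape roll is moved by more than 20 mm (distance of any of blue_cap, petri, blue_marker, tape from where it was at the start of the episode above 0.02 m).
It also fails if it takes over 48 s, if anything falls off the work surface, if the arm or the gripper's body presses on something with over 40 N, if the wrist force passes 120 N, or if a joint passes its speed limit or range.

## Working session

There is one attempt and no reset: what is moved stays moved. The work goes in short steps, Python scripts to look and compute and a tool call to move; the robot and the scene stay as the last step left them, time stands still between calls to the robot, and variables do not carry over. Pictures are saved under pics/ and viewed, at most 12 in all, crops included, and the job is handed in when it is done.

Besides the shell and the picture viewer there is one more tool, called after ">>>" as name(argument=value, ...), one argument or row to a line, values as JSON. send_rows: Moves the arm, as the interface text tells. Its arguments: {"type":"object","properties":{"motion":{"type":"array"},"grip_force":{"type":"number"}},"required":["motion"]}

```bash
mkdir -p pics
python3 - <<'E'
from plant import *
import cv2
for n in("scene","side"):
    s=snapshot(n); cv2.imwrite(f"pics/{n}0.png",s["img"][:,:,::-1]); print(n,s["vertical_fov"],s["cx"],s["cy"],s["D"],s["extrinsics"])
print(get_state())
E
```

```text
scene 53.747299924585306 319.90379924920364 202.0317439632144 [-0.0853239  0.         0.         0.         0.       ] [[ 0.74257473  0.44776667 -0.49808411  0.11496888]
 [-0.66975167  0.5008033  -0.54829623 -0.47357974]
 [ 0.00393338  0.74074359  0.67177635  0.65703293]
 [ 0.          0.          0.          1.        ]]
side 51.16344305498507 319.8272939155205 204.86821561501156 [-0.10299449  0.          0.          0.          0.        ] [[ 0.21784038 -0.86227098  0.45720272  1.02762778]
 [ 0.97596924  0.18984473 -0.10697203 -0.12066742]
 [ 0.00544135  0.46951862  0.8829058   1.04590816]
 [ 0.          0.          0.          1.        ]]
{'clock': 0.1, 'q': array([-1.30318053,  0.68985012, -0.19454553,  1.56620541,  0.15734169,
        0.90250364, -0.2150619 ]), 'qd': array([ 0.00052608, -0.00362439, -0.00269077, -0.00397957, -0.00093854,
        0.00121636, -0.00017385]), 'joint_torque': array([-3.20176739e-03, -5.28510618e+01, -1.27168212e+00, -1.53840262e+01,
       -5.26085962e-02,  1.93542532e-03,  4.19169646e-05]), 'tool_pos': array([0.14472187, 0.60747111, 0.2490313 ]), 'eef_rot': array([ 1.16564441e-01,  9.93182820e-01, -7.84644495e-04, -2.40199566e-05]), 'contact_force': array([-0.02327438,  0.29671476, -0.58845488]), 'moment': array([-0.02880545,  0.01140877, -0.00209779]), 'finger_force': 0.0, 'opening': 0.9988233071058983}
```

View pics/scene0.png

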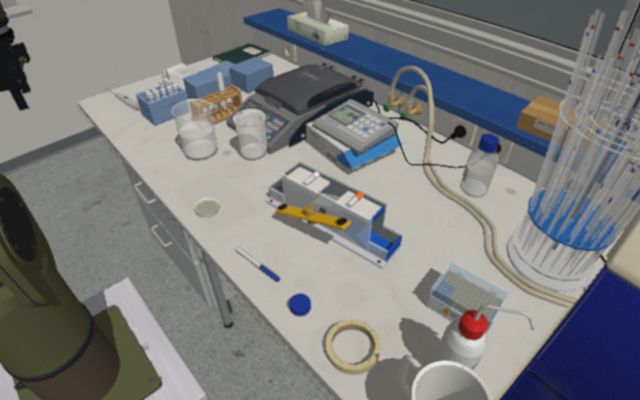

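View pics/side0.png

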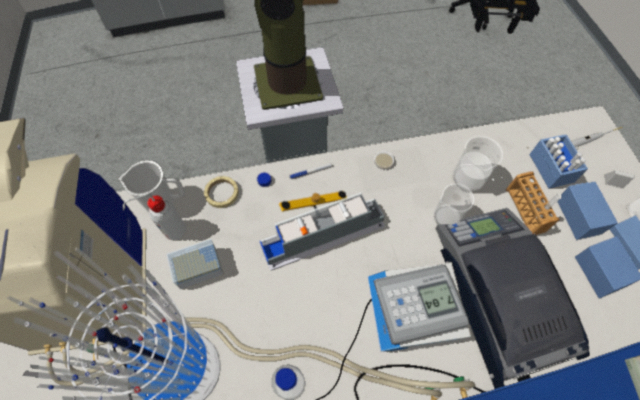

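The scene view shows the orange cap at about (357,196) on the right deck, the blue tray at (385,245), and pads at (282,207) and (345,223). In the side view the orange cap is at about (304,230).

Run:
```python
import cv2,numpy as np
a=cv2.imread("pics/scene0.png")[155:275,255:415]; b=cv2.imread("pics/side0.png")[180:270,250:400]
a=cv2.resize(a,None,fx=5,fy=5,interpolation=cv2.INTER_CUBIC)[:, :800]; b=cv2.resize(b,None,fx=5,fy=5,interpolation=cv2.INTER_CUBIC)
cv2.imwrite("pics/c1.png",a);cv2.imwrite("pics/c2.png",b)
```

```text
(no output)
```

View pics/c1.png

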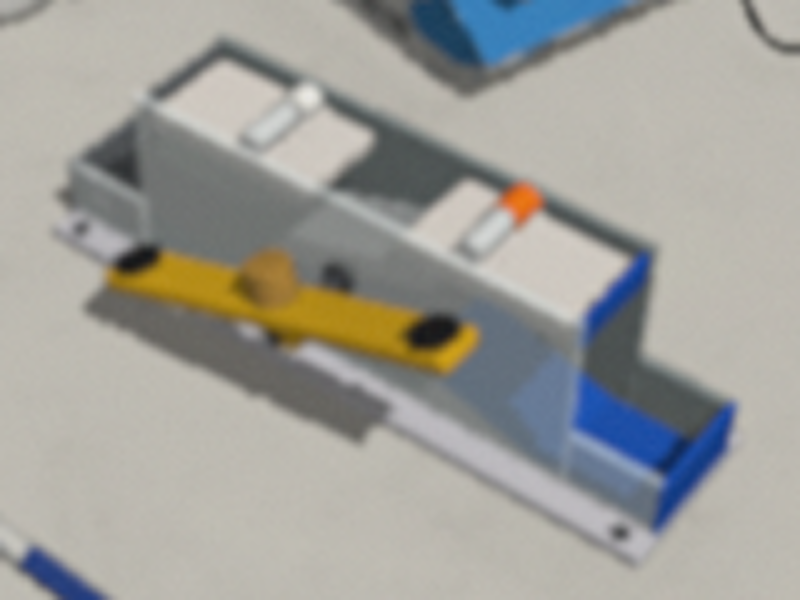

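View pics/c2.png

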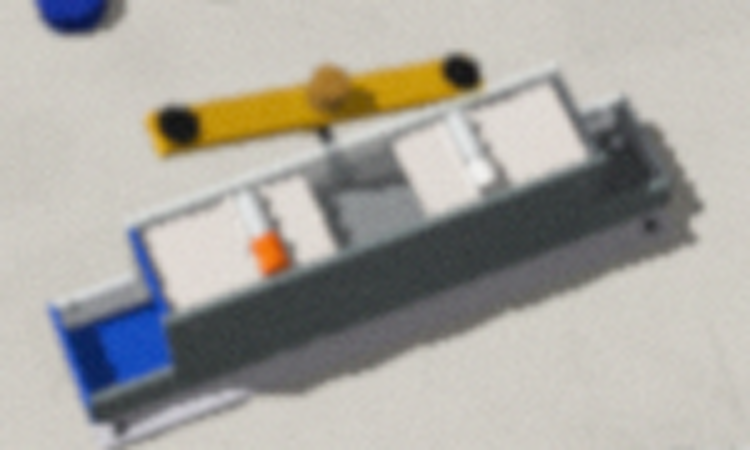

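The crops show all landmarks clearly: the orange cap at c1 (523,204) / c2 (268,253), the pads at c1 (434,331) and (138,259) / c2 (180,125) and (461,72), plus the wall corners. I'll triangulate these.

```bash
cat > h.py <<'E'
import numpy as np,cv2
from scipy.spatial.transform import Rotation as R
def ray(s,uv):
    f=200/np.tan(np.radians(s["vertical_fov"]/2)); K=np.array([[f,0,s["cx"]],[0,f,s["cy"]],[0,0,1]])
    x,y=cv2.undistortPoints(np.array([[uv]],float),K,np.array(s["D"]))[0,0]
    E=np.array(s["extrinsics"]); d=E[:3,:3]@[x,-y,-1]; return E[:3,3],d/np.linalg.norm(d)
def plane(s,uv,z):
    o,d=ray(s,uv); return o+d*(z-o[2])/d[2]
def tri(r):
    A=sum(np.eye(3)-np.outer(d,d) for o,d in r); b=sum((np.eye(3)-np.outer(d,d))@o for o,d in r)
    p=np.linalg.solve(A,b); return p,max(np.linalg.norm((np.eye(3)-np.outer(d,d))@(p-o)) for o,d in r)
E
python3 - <<'E'
from h import *; from plant import *
a,b=snapshot("scene"),snapshot("side")
P={"padL":((138,259),(461,72),(-70,86,52)),"padR":((434,331),(180,125),(-70,-75,106)),"or":((523,204),(268,253),None),"wh":((308,97),(478,173),None),
"fr":((585,325),(132,222),(-31,-116,104)),"br":((652,255),(168,315),(31,-116,104)),"fl":((148,97),(556,70),(-31,116,104)),"bl":((225,42),(603,155),(31,116,104))}
M=[];W=[];T={}
for k,(u,v,m) in P.items():
    p,e=tri([ray(a,np.array(u)/5+[255-.4,155-.4]),ray(b,np.array(v)/5+[250-.4,180-.4])]); T[k]=p; print(k,p.round(4),round(e,4))
    if m: M.append(np.array(m)/1e3); W.append(p)
M=np.array(M);W=np.array(W); m0,w0=M.mean(0),W.mean(0)
A=M-m0;B=W-w0; th=np.arctan2((A[:,0]*B[:,1]-A[:,1]*B[:,0]).sum(),(A[:,:2]*B[:,:2]).sum())
Rz=R.from_euler('z',th).as_matrix(); t=w0-Rz@m0
print("yaw",th,"t",t); print(((W-t)@Rz-M).round(4))
for k in("or","wh"): print(k,(Rz.T@(T[k]-t)).round(4))
for n,p in dict(pr=(-70,-75,106),start=(0,-85,104),end=(0,-10,104)).items(): print(n,(Rz@(np.array(p)/1e3)+[t[0],t[1],0]).round(4))
E
```

```text
padL [0.4916 0.0667 0.0503] 0.0007
padR [ 0.52   -0.0916  0.1036] 0.0001
or [ 0.6008 -0.0625  0.1047] 0.0003
wh [0.5803 0.0505 0.1062] 0.0008
fr [ 0.5686 -0.1264  0.1014] 0.0015
br [ 0.6213 -0.1172  0.1004] 0.0008
fl [0.5296 0.1047 0.1018] 0.0004
bl [0.5829 0.1147 0.1013] 0.001
yaw 0.16866737112425612 t [ 0.57563463 -0.00609886 -0.00252514]
[[-0.0006 -0.0001  0.0008]
 [ 0.0008  0.      0.0001]
 [ 0.0039 -0.0015 -0.0001]
 [-0.0047 -0.0012 -0.0011]
 [ 0.0042  0.0009  0.0004]
 [-0.0036  0.0018 -0.0002]]
or [ 0.0153 -0.0598  0.1072]
wh [0.0141 0.055  0.1088]
pr [ 0.5192 -0.0918  0.106 ]
start [ 0.5899 -0.0899  0.104 ]
end [ 0.5773 -0.016   0.104 ]
```

>>> send_rows(
  motion=[
    {"x": -4, "y": -3, "z": 0, "rx": 0, "ry": 0, "rz": 0, "jaw": 0},
    {"x": -4, "y": -3, "z": 0, "rx": 0, "ry": 0, "rz": 0, "jaw": 0},
    {"x": -4, "y": -3, "z": 0, "rx": 0, "ry": 0, "rz": 0, "jaw": 0},
    {"x": -4, "y": -3, "z": 0, "rx": 0, "ry": 0, "rz": 0, "jaw": 0},
    {"x": -4, "y": -3, "z": 0, "rx": 0, "ry": 0, "rz": 0, "jaw": 0},
  ],
)

```text
clock: 0.7
tool_pos: [0.3056, 0.4141, 0.2497]
eef_rot: [0.116, 0.993, 0.0, 0.0]
contact_force: [1.4, 0.3, -0.1]
opening: 0.569
finger_force: 0.0
```

>>> send_rows(
  motion=[
    {"x": -3.5, "y": -3.5, "z": 0, "rx": 0, "ry": 0, "rz": 0, "jaw": 0},
    {"x": -3.5, "y": -3.5, "z": 0, "rx": 0, "ry": 0, "rz": 0, "jaw": 0},
    {"x": -3.5, "y": -3.5, "z": 0, "rx": 0, "ry": 0, "rz": 0, "jaw": 0},
    {"x": -3.5, "y": -3.5, "z": 0, "rx": 0, "ry": 0, "rz": 0, "jaw": 0},
    {"x": -3.5, "y": -3.5, "z": 0, "rx": 0, "ry": 0, "rz": 0, "jaw": 0},
  ],
)

```text
clock: 1.2
tool_pos: [0.4351, 0.2032, 0.2498]
eef_rot: [0.117, 0.993, 0.0, 0.0]
contact_force: [0.5, 0.9, -0.1]
opening: 0.118
finger_force: 0.0
```

>>> send_rows(
  motion=[
    {"x": -3, "y": -4.5, "z": 0, "rx": 0, "ry": 0, "rz": 0, "jaw": 0},
    {"x": -3, "y": -4.5, "z": 0, "rx": 0, "ry": 0, "rz": 0, "jaw": 0},
    {"x": -3, "y": -4.5, "z": 0, "rx": 0, "ry": 0, "rz": 0, "jaw": 0},
    {"x": -3, "y": -4.5, "z": 0, "rx": 0, "ry": 0, "rz": 0, "jaw": 0},
    {"x": -3, "y": -4.5, "z": 0, "rx": 0, "ry": 0, "rz": 0, "jaw": 0},
  ],
)

```text
clock: 1.7
tool_pos: [0.5214, -0.0316, 0.2497]
eef_rot: [0.117, 0.993, 0.0, 0.0]
contact_force: [0.2, -0.3, 0.6]
opening: 0.004
finger_force: 0.0
```

>>> send_rows(
  motion=[
    {"x": 0, "y": -4, "z": 0, "rx": 0, "ry": 0, "rz": 0, "jaw": 0},
    {"x": 0, "y": 0, "z": 2, "rx": 0, "ry": 0, "rz": -0.1, "jaw": 0},
    {"x": 0, "y": 0, "z": 2, "rx": 0, "ry": 0, "rz": -0.1, "jaw": 0},
    {"x": 0, "y": 0, "z": 2, "rx": 0, "ry": 0, "rz": -0.1, "jaw": 0},
    {"x": 0, "y": 0, "z": 2, "rx": 0, "ry": 0, "rz": -0.1, "jaw": 0},
  ],
)

```text
clock: 2.2
tool_pos: [0.5118, -0.0686, 0.169]
eef_rot: [-0.085, 0.996, 0.0, 0.0]
contact_force: [0.8, -0.1, -0.5]
opening: 0.004
finger_force: 0.0
```

Run:
```python
from plant import *
import cv2,numpy as np
s=snapshot("wrist"); cv2.imwrite("pics/w1.png",s["img"][:,:,::-1]); print(s["extrinsics"])
a=get_state(); print(a["tool_pos"],a["eef_rot"])
a=snapshot("scene")["img"][100:300,200:440,::-1]; cv2.imwrite("pics/c3.png",cv2.resize(a,None,fx=3,fy=3))
```

```text
[[-1.69801122e-01 -9.45472860e-01 -2.77936414e-01  4.39279861e-01]
 [ 9.85478086e-01 -1.63114458e-01 -4.71870240e-02 -8.10380452e-02]
 [-7.21397016e-04 -2.81912655e-01  9.59439802e-01  3.03017170e-01]
 [ 0.00000000e+00  0.00000000e+00  0.00000000e+00  1.00000000e+00]]
[ 0.50999511 -0.06858501  0.16625926] [-8.66970732e-02  9.96231705e-01  5.58227293e-04 -2.38642965e-03]
```

View pics/w1.png

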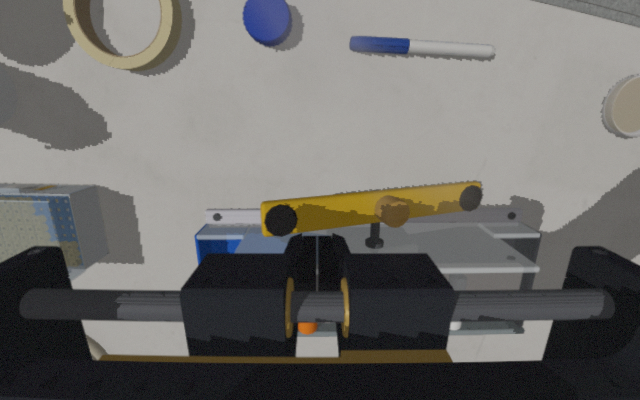

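View pics/c3.png

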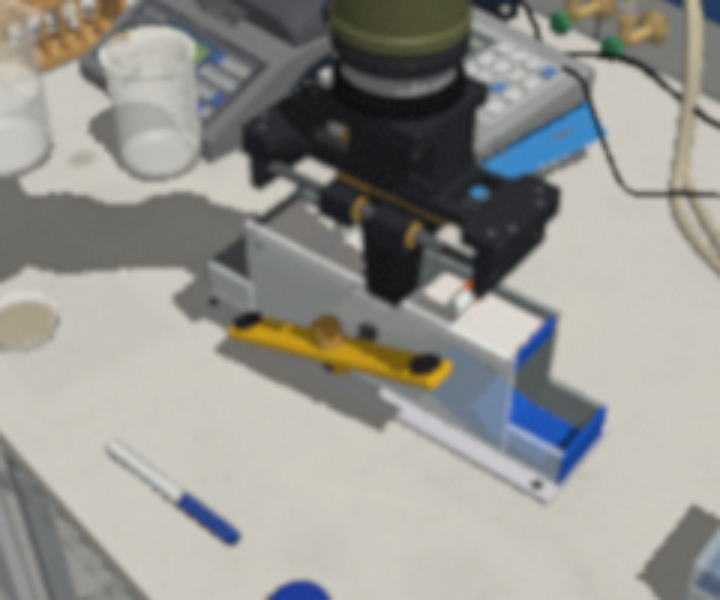

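The wrist view shows the right pad at (281,219) and the fingertips at about (317,245). The scene crop shows everything undisturbed, with the vial cap at about (465,290). Next I'll go over the pad.

>>> send_rows(
  motion=[
    {"x": -0.5, "y": -1.4, "z": 0, "rx": 0, "ry": 0, "rz": 0, "jaw": 0},
    {"x": 0, "y": -1.4, "z": 0, "rx": 0, "ry": 0, "rz": 0, "jaw": 0},
    {"x": 0, "y": 0, "z": 1.5, "rx": 0, "ry": 0, "rz": 0, "jaw": 0},
    {"x": 0, "y": 0, "z": 1.5, "rx": 0, "ry": 0, "rz": 0, "jaw": 0},
    {"x": 0, "y": 0, "z": 0, "rx": 0, "ry": 0, "rz": 0, "jaw": 0},
  ],
)

```text
clock: 2.8
tool_pos: [0.5211, -0.097, 0.1393]
eef_rot: [-0.082, 0.997, -0.0, -0.001]
contact_force: [0.0, -0.4, -0.2]
opening: 0.001
finger_force: 0.0
```

```bash
cat >> h.py <<'E'
t=np.array([.5756,-.0061,0]);Rz=R.from_euler('z',.1687).as_matrix()
def tip(st):
    p=st["tool_pos"]; r=R.from_quat(st["eef_rot"]); q=p+r.apply([0,0,.011]); return (Rz.T@(q-t)*1e3).round(1),(Rz.T@r.as_matrix()).round(3)
E
python3 - <<'E'
from h import *; from plant import *
s=snapshot("wrist"); print((Rz.T@(plane(s,(281,219),.106)-t)))
print(tip(get_state()),get_state()["contact_force"])
E
```

```text
[-0.08023918 -0.10167789  0.106     ]
(array([-68.5, -80.2, 129. ]), array([[-1.   ,  0.005, -0.   ],
       [ 0.005,  1.   , -0.001],
       [ 0.   , -0.001, -1.   ]])) [-0.99714544  0.35318028  0.12603487]
```

>>> send_rows(
  motion=[
    {"x": 0, "y": 0, "z": 1.2, "rx": 0, "ry": 0, "rz": 0, "jaw": 0},
    {"x": 0, "y": 0, "z": 1, "rx": 0, "ry": 0, "rz": 0, "jaw": 0},
    {"x": 0, "y": 0, "z": 1, "rx": 0, "ry": 0, "rz": 0, "jaw": 0},
    {"x": 0, "y": 0, "z": 1, "rx": 0, "ry": 0, "rz": 0, "jaw": 0},
    {"x": 0, "y": 0, "z": 1, "rx": 0, "ry": 0, "rz": 0, "jaw": 0},
  ],
)

```text
clock: 3.35
tool_pos: [0.5212, -0.0951, 0.0867]
eef_rot: [-0.083, 0.997, 0.0, -0.0]
contact_force: [-0.1, 0.4, -0.4]
opening: 0.004
finger_force: 0.0
```

>>> send_rows(
  motion=[
    {"x": 0, "y": 0, "z": 0.7, "rx": 0, "ry": 0, "rz": 0, "jaw": 0},
    {"x": 0, "y": 0, "z": 0.4, "rx": 0, "ry": 0, "rz": 0, "jaw": 0},
    {"x": 0, "y": 0, "z": 0, "rx": 0, "ry": 0, "rz": 0, "jaw": 0},
    {"x": 0, "y": 0, "z": 0, "rx": 0, "ry": 0, "rz": 0, "jaw": 0},
    {"x": 0, "y": 0, "z": 0, "rx": 0, "ry": 0, "rz": 0, "jaw": 0},
  ],
)

```text
clock: 3.85
tool_pos: [0.5216, -0.0952, 0.077]
eef_rot: [-0.083, 0.997, -0.0, 0.0]
contact_force: [-0.1, -0.7, 0.6]
opening: 0.005
finger_force: 0.0
```

>>> send_rows(
  motion=[
    {"x": 0, "y": 0, "z": -2, "rx": 0, "ry": 0, "rz": 0, "jaw": 0},
    {"x": 0, "y": 0, "z": -2.5, "rx": 0, "ry": 0, "rz": 0, "jaw": 0},
    {"x": 0, "y": 0, "z": -2.5, "rx": 0, "ry": 0, "rz": 0, "jaw": 0},
    {"x": 0, "y": 0, "z": -2, "rx": 0, "ry": 0, "rz": 0, "jaw": 0},
    {"x": 0, "y": 0, "z": 0, "rx": 0, "ry": 0, "rz": 0, "jaw": 0},
  ],
)

```text
clock: 4.35
tool_pos: [0.5231, -0.0953, 0.1694]
eef_rot: [-0.083, 0.997, -0.0, 0.003]
contact_force: [-0.2, 0.4, 0.3]
opening: 0.006
finger_force: 0.0
```

Run:
```python
from h import *; from plant import *
a=snapshot("scene")["img"][130:280,240:440,::-1]; cv2.imwrite("pics/c4.png",cv2.resize(a,None,fx=3,fy=3))
print(tip(get_state()),get_state()["contact_force"])
```

```text
(array([-67.7, -79.1, 156.9]), array([[-1.   ,  0.003,  0.003],
       [ 0.003,  1.   , -0.001],
       [-0.003, -0.001, -1.   ]])) [-0.57533655 -0.16377151  0.38289153]
```

View pics/c4.png

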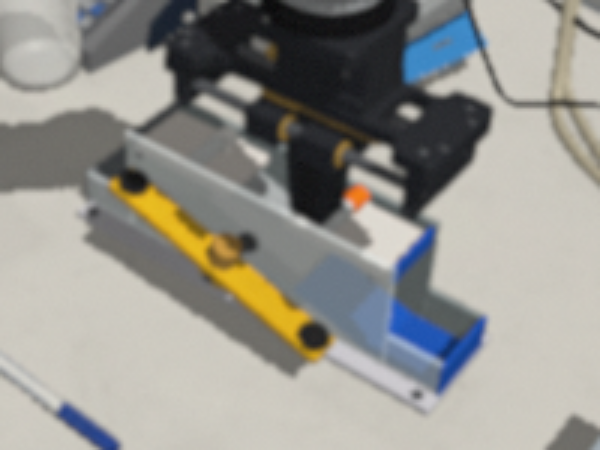

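The gate has rocked over: the right pad is down at (313,335) and the left one up at (133,181). The orange cap is still on its deck at (357,196). Now I'll go behind the vial.

>>> send_rows(
  motion=[
    {"x": -2, "y": -0.6, "z": 0, "rx": 0, "ry": 0, "rz": 0, "jaw": 0},
    {"x": -2.4, "y": -0.5, "z": 0, "rx": 0, "ry": 0, "rz": 0, "jaw": 0},
    {"x": -2.4, "y": 0, "z": 0, "rx": 0, "ry": 0, "rz": 0, "jaw": 0},
    {"x": 0, "y": 0, "z": 1, "rx": 0, "ry": 0, "rz": 0, "jaw": 0},
    {"x": 0, "y": 0, "z": 1, "rx": 0, "ry": 0, "rz": 0, "jaw": 0},
  ],
)

```text
clock: 4.9
tool_pos: [0.5891, -0.0947, 0.1449]
eef_rot: [-0.083, 0.997, 0.0, -0.001]
contact_force: [-0.3, -1.2, -0.6]
opening: 0.001
finger_force: 0.0
```

>>> send_rows(
  motion=[
    {"x": 0, "y": 0, "z": 1, "rx": 0, "ry": 0, "rz": 0, "jaw": 0},
    {"x": 0, "y": 0, "z": 0, "rx": 0, "ry": 0, "rz": 0, "jaw": 0},
    {"x": 0, "y": 0, "z": 0, "rx": 0, "ry": 0, "rz": 0, "jaw": 0},
    {"x": 0, "y": 0, "z": 0, "rx": 0, "ry": 0, "rz": 0, "jaw": 0},
    {"x": 0, "y": 0, "z": 0, "rx": 0, "ry": 0, "rz": 0, "jaw": 0},
  ],
)

```text
clock: 5.4
tool_pos: [0.5904, -0.0948, 0.1372]
eef_rot: [-0.083, 0.997, -0.0, 0.0]
contact_force: [-0.7, -0.6, 0.6]
opening: 0.007
finger_force: 0.0
```

Run:
```python
from h import *; from plant import *
a=snapshot("scene")["img"][130:280,240:440,::-1]; cv2.imwrite("pics/c5.png",cv2.resize(a,None,fx=4,fy=4))
print(tip(get_state()),get_state()["contact_force"])
```

```text
(array([ -0.3, -90. , 126.2]), array([[-1.   ,  0.003,  0.001],
       [ 0.003,  1.   , -0.   ],
       [-0.001, -0.   , -1.   ]])) [-0.0168487  -0.07536473 -0.0774014 ]
```

View pics/c5.png

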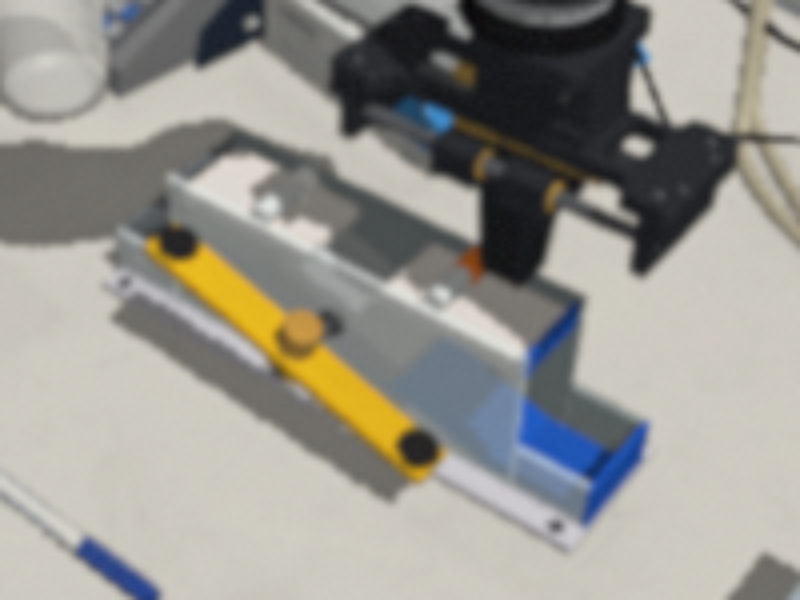

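The fingertip is poised behind the vial, with the orange cap at (472,265) and the finger at (515,265). I'll lower it and push slowly.

>>> send_rows(
  motion=[
    {"x": 0, "y": 0, "z": 0.9, "rx": 0, "ry": 0, "rz": 0, "jaw": 0},
    {"x": 0, "y": 0, "z": 0.9, "rx": 0, "ry": 0, "rz": 0, "jaw": 0},
    {"x": 0, "y": 0, "z": 0.8, "rx": 0, "ry": 0, "rz": 0, "jaw": 0},
    {"x": 0, "y": 0, "z": 0, "rx": 0, "ry": 0, "rz": 0, "jaw": 0},
    {"x": 0, "y": 0, "z": 0, "rx": 0, "ry": 0, "rz": 0, "jaw": 0},
  ],
)

```text
clock: 5.95
tool_pos: [0.5899, -0.0947, 0.1102]
eef_rot: [-0.083, 0.997, 0.0, -0.0]
contact_force: [-0.3, -0.0, -0.7]
opening: 0.002
finger_force: 0.0
```

>>> send_rows(
  motion=[
    {"x": 0, "y": 0.4, "z": 0, "rx": 0, "ry": 0, "rz": 0, "jaw": 0},
    {"x": 0, "y": 0.4, "z": 0, "rx": 0, "ry": 0, "rz": 0, "jaw": 0},
    {"x": 0, "y": 0.4, "z": 0, "rx": 0, "ry": 0, "rz": 0, "jaw": 0},
    {"x": 0, "y": 0.4, "z": 0, "rx": 0, "ry": 0, "rz": 0, "jaw": 0},
    {"x": 0, "y": 0.4, "z": 0, "rx": 0, "ry": 0, "rz": 0, "jaw": 0},
  ],
)

```text
clock: 6.45
tool_pos: [0.5883, -0.0814, 0.1124]
eef_rot: [-0.081, 0.997, -0.005, 0.001]
contact_force: [1.3, -15.8, 13.2]
opening: 0.006
finger_force: 10.1
```

>>> send_rows(
  motion=[
    {"x": 0, "y": 0.4, "z": 0, "rx": 0, "ry": 0, "rz": 0, "jaw": 0},
    {"x": 0, "y": 0.4, "z": 0, "rx": 0, "ry": 0, "rz": 0, "jaw": 0},
    {"x": 0, "y": 0.4, "z": 0, "rx": 0, "ry": 0, "rz": 0, "jaw": 0},
    {"x": 0, "y": 0.4, "z": 0, "rx": 0, "ry": 0, "rz": 0, "jaw": 0},
    {"x": 0, "y": 0.4, "z": 0, "rx": 0, "ry": 0, "rz": 0, "jaw": 0},
  ],
)

```text
clock: 6.95
tool_pos: [0.5865, -0.0705, 0.1179]
eef_rot: [-0.077, 0.997, -0.011, 0.003]
contact_force: [-10.7, -22.2, 59.1]
opening: -0.0
finger_force: 28.2
```

>>> send_rows(
  motion=[
    {"x": 0, "y": 0.4, "z": 0, "rx": 0, "ry": 0, "rz": 0, "jaw": 0},
    {"x": 0, "y": 0.4, "z": 0, "rx": 0, "ry": 0, "rz": 0, "jaw": 0},
    {"x": 0, "y": 0.3, "z": 0, "rx": 0, "ry": 0, "rz": 0, "jaw": 0},
    {"x": 0, "y": 0, "z": 0, "rx": 0, "ry": 0, "rz": 0, "jaw": 0},
    {"x": 0, "y": 0, "z": 0, "rx": 0, "ry": 0, "rz": 0, "jaw": 0},
  ],
)

```text
clock: 7.45
tool_pos: [0.5838, -0.0475, 0.1193]
eef_rot: [-0.082, 0.997, -0.004, 0.003]
contact_force: [-14.4, -5.4, 64.3]
opening: 0.004
finger_force: 32.5
```

Run:
```python
from h import *; from plant import *
a=snapshot("scene")["img"][130:280,240:440,::-1]; b=snapshot("side")["img"][180:270,250:400,::-1]
cv2.imwrite("pics/c6.png",np.vstack([cv2.resize(a,(440,330)),cv2.resize(b,(440,264))]))
print(tip(get_state()),get_state()["contact_force"])
```

```text
(array([  1.2, -41.8, 108.3]), array([[-1.   ,  0.005,  0.006],
       [ 0.005,  1.   , -0.007],
       [-0.006, -0.007, -1.   ]])) [-14.50802941  -6.03018622  63.25945645]
```

View pics/c6.png

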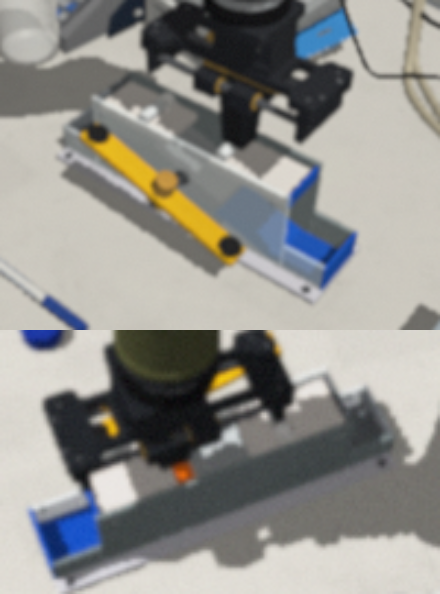

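The finger has ridden up onto the vial: tip z is 108 mm with 63 N vertical force, and the orange cap is at (183,472) in the picture. I'll lift straight off and look.

>>> send_rows(
  motion=[
    {"x": 0, "y": 0, "z": -0.5, "rx": 0, "ry": 0, "rz": 0, "jaw": 0},
    {"x": 0, "y": 0, "z": -0.5, "rx": 0, "ry": 0, "rz": 0, "jaw": 0},
    {"x": 0, "y": 0, "z": -1, "rx": 0, "ry": 0, "rz": 0, "jaw": 0},
    {"x": 0, "y": -1, "z": -1, "rx": 0, "ry": 0, "rz": 0, "jaw": 0},
    {"x": 0, "y": -3, "z": -1.5, "rx": 0, "ry": 0, "rz": 0, "jaw": 0},
  ],
)

```text
clock: 8.05
tool_pos: [0.5881, -0.0806, 0.1558]
eef_rot: [-0.086, 0.996, 0.002, -0.001]
contact_force: [0.3, -0.3, -0.3]
opening: -0.001
finger_force: 0.0
```

Run:
```python
from h import *; from plant import *
A,B=snapshot("scene"),snapshot("side")
a=A["img"][130:280,240:440,::-1]; b=B["img"][180:270,250:400,::-1]
cv2.imwrite("pics/c7.png",np.vstack([cv2.resize(a,(440,330)),cv2.resize(b,(440,264))]))
rs=[]
for s,roi in((A,(240,130,200,150)),(B,(250,180,150,90))):
    x,y,w,h=roi; i=s["img"][y:y+h,x:x+w].astype(int); m=(i[...,0]>110)&(i[...,0]-i[...,2]>90)&(i[...,0]>1.9*i[...,1]); v,u=np.nonzero(m); print(m.sum(),u.mean()+x,v.mean()+y); p=(u.mean()+x,v.mean()+y); rs.append(ray(s,p)); print((Rz.T@(plane(s,p,.1)-t)).round(4))
p,e=tri(rs); print("cap",(Rz.T@(p-t)).round(4),e)
print(tip(get_state()),get_state()["contact_force"])
```

```text
18 350.3333333333333 190.66666666666666
[ 0.0209 -0.0336  0.1   ]
28 312.35714285714283 227.5
[ 0.0149 -0.0351  0.1   ]
cap [ 0.0168 -0.036   0.1042] 0.00022314276444510974
(array([ -0. , -85.2, 146.1]), array([[-1.   ,  0.009,  0.002],
       [ 0.009,  1.   , -0.005],
       [-0.002, -0.005, -1.   ]])) [ 0.24532717 -0.1753186   0.20373469]
```

View pics/c7.png

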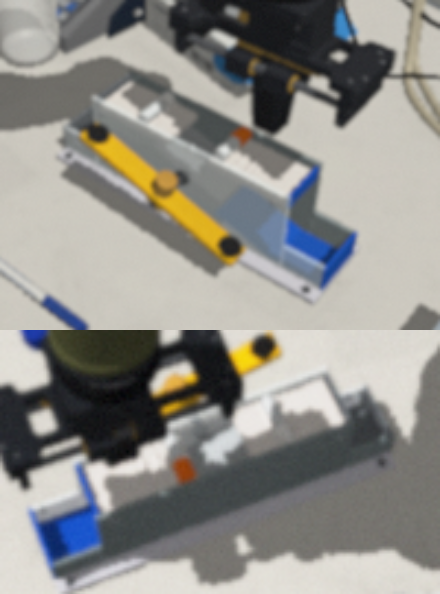

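The vial has rolled over its inner rib. Its cap is now at sorter y ≈ -36 mm, (245,133) in the picture, still on the deck and free. I'll push again from behind with a lower tip.

>>> send_rows(
  motion=[
    {"x": 0, "y": 1.5, "z": 1, "rx": 0, "ry": 0, "rz": 0, "jaw": 0},
    {"x": 0, "y": 0, "z": 1.5, "rx": 0, "ry": 0, "rz": 0, "jaw": 0},
    {"x": 0, "y": 0, "z": 1, "rx": 0, "ry": 0, "rz": 0, "jaw": 0},
    {"x": 0, "y": 0, "z": 0, "rx": 0, "ry": 0, "rz": 0, "jaw": 0},
    {"x": 0, "y": 0, "z": 0, "rx": 0, "ry": 0, "rz": 0, "jaw": 0},
  ],
)

```text
clock: 8.65
tool_pos: [0.5859, -0.0695, 0.1205]
eef_rot: [-0.083, 0.997, -0.0, -0.0]
contact_force: [-0.2, -0.2, 0.2]
opening: 0.007
finger_force: 0.0
```

Run:
```python
from h import *; from plant import *
print(tip(get_state()),get_state()["contact_force"])
```

```text
(array([ -0.5, -64.3, 109.5]), array([[-1.   ,  0.003, -0.001],
       [ 0.003,  1.   , -0.   ],
       [ 0.001, -0.   , -1.   ]])) [-0.21519395 -0.165314    0.17751759]
```

>>> send_rows(
  motion=[
    {"x": 0, "y": -0.5, "z": 0, "rx": 0, "ry": 0, "rz": 0, "jaw": 0},
    {"x": 0, "y": 0, "z": 0.5, "rx": 0, "ry": 0, "rz": 0, "jaw": 0},
    {"x": 0, "y": 0, "z": 0.4, "rx": 0, "ry": 0, "rz": 0, "jaw": 0},
    {"x": 0, "y": 0, "z": 0.35, "rx": 0, "ry": 0, "rz": 0, "jaw": 0},
    {"x": 0, "y": 0, "z": 0, "rx": 0, "ry": 0, "rz": 0, "jaw": 0},
  ],
)

```text
clock: 9.15
tool_pos: [0.5866, -0.074, 0.1077]
eef_rot: [-0.083, 0.997, 0.0, -0.0]
contact_force: [-0.1, 0.1, -0.1]
opening: 0.007
finger_force: 0.0
```

>>> send_rows(
  motion=[
    {"x": 0, "y": 0.3, "z": 0, "rx": 0, "ry": 0, "rz": 0, "jaw": 0},
    {"x": 0, "y": 0.3, "z": 0, "rx": 0, "ry": 0, "rz": 0, "jaw": 0},
    {"x": 0, "y": 0.3, "z": 0, "rx": 0, "ry": 0, "rz": 0, "jaw": 0},
    {"x": 0, "y": 0.3, "z": 0, "rx": 0, "ry": 0, "rz": 0, "jaw": 0},
    {"x": 0, "y": 0.3, "z": 0, "rx": 0, "ry": 0, "rz": 0, "jaw": 0},
  ],
)

```text
clock: 9.65
tool_pos: [0.5843, -0.0589, 0.1083]
eef_rot: [-0.083, 0.997, -0.0, 0.0]
contact_force: [-0.0, -0.8, -0.8]
opening: 0.011
finger_force: 0.2
```

```bash
cat > look.py <<'E'
from h import *; from plant import *
rs=[]
for n,roi in(("scene",(240,130,200,150)),("side",(250,180,150,90))):
    s=snapshot(n);x,y,w,h=roi; i=s["img"][y:y+h,x:x+w].astype(int); m=(i[...,0]>90)&(i[...,0]-i[...,2]>70)&(i[...,0]>1.9*i[...,1]); v,u=np.nonzero(m); print(n,m.sum())
    if m.sum()>3: rs.append(ray(s,(u.mean()+x,v.mean()+y))); print((u.mean()+x,v.mean()+y))
if len(rs)==2: p,e=tri(rs); print("cap",(Rz.T@(p-t)).round(4),e)
print(tip(get_state())[0],get_state()["contact_force"])
E
python3 look.py
```

```text
scene 0
side 31
(np.float64(313.9032258064516), np.float64(226.4516129032258))
[ -0.3 -53.1  97.3] [-0.76884989  0.41283396  0.0706809 ]
```

>>> send_rows(
  motion=[
    {"x": 0, "y": 0.3, "z": 0, "rx": 0, "ry": 0, "rz": 0, "jaw": 0},
    {"x": 0, "y": 0.3, "z": 0, "rx": 0, "ry": 0, "rz": 0, "jaw": 0},
    {"x": 0, "y": 0.3, "z": 0, "rx": 0, "ry": 0, "rz": 0, "jaw": 0},
    {"x": 0, "y": 0.3, "z": 0, "rx": 0, "ry": 0, "rz": 0, "jaw": 0},
    {"x": 0, "y": 0, "z": 0, "rx": 0, "ry": 0, "rz": 0, "jaw": 0},
  ],
)

```text
clock: 10.25
tool_pos: [0.5822, -0.0466, 0.1082]
eef_rot: [-0.084, 0.997, 0.0, 0.0]
contact_force: [-0.5, 0.1, -0.1]
opening: 0.006
finger_force: 0.0
```

```bash
python3 look.py
```

```text
scene 0
side 0
[ -0.4 -41.7  97.2] [-1.28744521  0.19145704 -0.00578377]
```

Neither view shows the cap, so the vial has probably dropped through. I'll lift away and look.

>>> send_rows(
  motion=[
    {"x": 0, "y": 0, "z": -2, "rx": 0, "ry": 0, "rz": 0, "jaw": 0},
    {"x": 0, "y": 0, "z": -4, "rx": 0, "ry": 0, "rz": 0, "jaw": 0},
    {"x": 0, "y": 0, "z": -4, "rx": 0, "ry": 0, "rz": 0, "jaw": 0},
    {"x": 0, "y": 0, "z": -4, "rx": 0, "ry": 0, "rz": 0, "jaw": 0},
    {"x": 0, "y": 0, "z": -2, "rx": 0, "ry": 0, "rz": 0, "jaw": 0},
  ],
)

```text
clock: 10.85
tool_pos: [0.5836, -0.0474, 0.2718]
eef_rot: [-0.083, 0.997, -0.0, 0.003]
contact_force: [-0.3, -0.1, -0.4]
opening: 0.002
finger_force: 0.0
```

```bash
python3 look.py
python3 - <<'E'
from h import *; from plant import *
a=snapshot("scene")["img"][130:280,240:440,::-1]; b=snapshot("side")["img"][180:270,250:400,::-1]
cv2.imwrite("pics/c8.png",np.vstack([cv2.resize(a,(440,330)),cv2.resize(b,(440,264))]))
E
```

```text
scene 8
(np.float64(391.75), np.float64(242.125))
side 11
(np.float64(269.6363636363636), np.float64(255.36363636363637))
cap [ 0.0135 -0.1546  0.0228] 0.0011356267413921305
[  1.5 -42.3 260.4] [ 6.52918611e-01  2.20274423e-01 -1.53739157e-04]
```

View pics/c8.png

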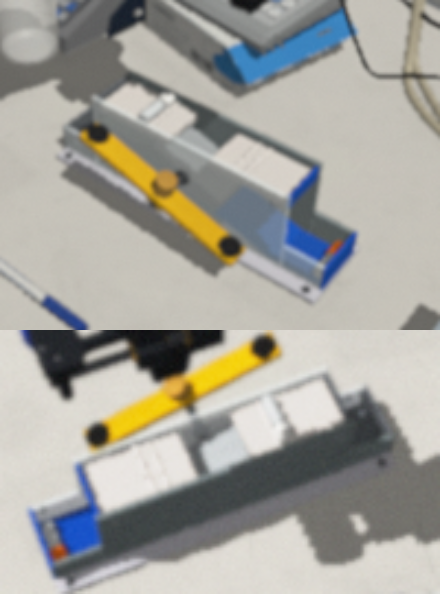

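The orange vial lies in the blue tray, with its cap at (335,247). The white vial is in its place and the gate is rocked right. I'll let it settle, then hand in.

>>> send_rows(
  motion=[
    {"x": 0, "y": 0, "z": 0},
    {"x": 0, "y": 0, "z": 0},
    {"x": 0, "y": 0, "z": 0},
    {"x": 0, "y": 0, "z": 0},
    {"x": 0, "y": 0, "z": 0},
  ],
)

```text
schema error: expected keys x, y, z, rx, ry, rz, jaw
```

```bash
python3 -c "
import look
from plant import *
print(finish_job())"
```

```text
scene 8
(np.float64(391.75), np.float64(242.125))
side 12
(np.float64(269.5833333333333), np.float64(255.25))
cap [ 0.0133 -0.1547  0.0231] 0.0011033715624719222
[ -1.5 -42.  255.6] [0.80355858 0.69106306 0.02757227]
the job is handed in; nothing more can be done
None
```

I handed the job in at about 11 s of the 48 s: the gate is rocked to the right, the orange vial lies in the blue tray and the white vial looks undisturbed. On the first push the finger rode up onto the vial and pressed with about 64 N (wrist limit 120 N), and the final settling pause was refused. The verdict was not shown.

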